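Close the display rack's end stop behind a soap bar

ROBOT

A 7-joint arm with a two-finger parallel gripper is mounted at the origin on a cart in front of the work surface, level with it; the furniture and walls round the work are solid. World frame = base frame: x ahead of the robot, y to its left, z up, the work surface at z = 0. Lengths are in m, angles in rad, forces in N, time in s.
With the tool pointing down it reaches from about 0.4 to 0.85 m from the base axis. Payload 10.4 kg.
Tool frame: the origin (TCP) lies on the centre line of the jaws, within the pads' length; the fingertips stand 14 mm ahead of it and the grasp point (between the pads) lies 5 mm behind it (tip_reach is the z of the fingertips in the tool frame, in m); z points along the fingers, x is the direction in which the jaws open and shut, and the axes are right-handed (so a half turn about z gives the same grasp; the last joint's range is limited). The gripper opens to 87 mm and grips with 3 to 60 N. Pads are 19 mm wide; open, the fingers measure 117 mm over their backs; the gripper's body (75 mm by 190 mm) begins 51 mm behind the grasp point.
Start: joints at [-1.206, 0.332, -0.065, 1.46, 0.022, 1.35, -0.088], TCP at [0.236, 0.579, 0.237] pointing down, gripper open.
Joint ranges: [-2.6, 2.6], [-0.5, 2.12], [-1.47, 1.34], [0.16, 2.42], [-1.27, 4.41], [0.06, 2.06], [-2.6, 2.6]. Speed limits (rad/s): [2.22, 2.22, 2.79, 2.79, 3.14, 3.14, 3.14].

INTERFACE

Orientations are given as a unit quaternion [x, y, z, w].
In Python, from bench import * gives the robot as it stands.
- The arm moves only by the tool carry_out, never from a script. Its argument "rows" is a list of rows, each a list of 5 numbers: the closure, from -1 (fully open) to 1 (shut), so that 0 is half open, then the shift along the tool's x, y, z in units of 30 mm (1.0 is 30 mm), then the turn about the tool's z in units of 5 degrees (1.0 is 5 degrees). In form: [[jaw, x, y, z, turn], ...]. A call has 1 to 20 rows; each row shifts and turns the pose as measured when the row begins, along the tool's axes as they then stand; what a row does not reach is not made up. A row lasts 1/12 s, in which the tool goes at most 41.7 mm and 7.16 degrees, less where a joint would pass 70% of its speed; a pose out of reach is approached as far as the arm can. A call is refused whole if a number of a shift passes 1 or a number of a turn 1, either way. A call with a gripper value outside its range is refused whole. The fingers move at their own pace and stop on an object; "force" is the grip in N (left out, the last holds). Time passes only in rows, so rows that do not move let the fingers close. It gives the time, the measured TCP pose, the force and the opening at its end, in the units of the state.
- read_state(): the state, without advancing time (a new reading comes with each control period).
- camera(name): name is "scene" or "top"; returns the picture (420x560x3 uint8, blue, green, red); there is no depth.
- camera_info(name): a dict with "fx", "fy", "cx", "cy" (pixels), "dist_coeffs" ([k1, k2, p1, p2, k3] as OpenCV has them; the pictures are not rectified), "extrinsics" (4x4, takes a point from camera to world coordinates). Camera axes: x right, y down, z forward; pixel columns grow to the right and rows downward; lengths in m; the calibration is good to about 2 mm. A picture is of the moment at which its call begins. camera_info takes no time and is no camera call.
- close_job(): hands the job in, once; it reports no verdict.
Trained networks look in the newest picture that a camera, given by its name, has taken for a name from the list of things; names that differ only in an ending like _2 or _b are one class to them, and where a whole thing is asked for, a point or a joint stands for the part that bears it (a point fixed in the world has none). Each returns a list of dicts, best first, with "conf" (0 to 1); they miss things now and then, are a little off and sometimes report something else, mostly with a low value. They report only what shows in the picture. A call takes as long as a camera call.
- recognise(query, camera): "box" ([centre column, centre row, width, height] in pixels, round what is visible of it).
- silhouettes(query, camera): "mask" (420x560 bool, what is visible of it) and "box" ([centre column, centre row, width, height] in pixels, round what is visible of it).
- pinpoint(query, camera): "xy" ([column, row] in pixels: a listed point, or the origin of a listed thing).
The state is a dict: "time": time; "joint_positions": joint angles; "joint_vel": joint speeds; "joint_torque": joint torques, N m; "ee_pos": TCP position; "eef_rot": TCP orientation; "ft_force": force on the tool from outside, world axes, zero at the start; "torque": the same for the moment, N m; "width": finger opening in m.
Only numpy, scipy, OpenCV 4.12 (cv2) and the standard library are available. Lean on these libraries where they do the work, as an engineer would, in place of code of your own. Each camera call takes 0.05 s, during which the arm holds its last target. There are 200 camera calls.

TASK

Lay the soap bar that lies on the table to the right of the rack flat on the rack's board, long side along the rail and close up to the fixed end. Then close the sliding stop on it: pull the spring knob up, slide the stop on toward the soap to the next hole along (its exact place must be felt) and let the pin snap fully in. Never force the stop sideways against a pin that stands in a hole, and leave the other goods where they stand.

Things in the scene. Friction and masses are not known exactly. Their poses are not given: they have to be found in the camera images.
- rack: wooden display rack screwed to the table, board 150 (x) x 302 (y) x 12 mm, spanning y = -145 to +157; origin on its underside, midway across x. Fixed upright end at +y (inner face at y = +142 mm, 44 mm high above the board). An aluminium rail 32 mm wide runs along y at x = +50 mm (top 34 mm above the table); the open board for goods spans x = -75 to +34 mm
- bay (a point): point on top of the rack's board (12 mm above the table), in front of the fixed end: rack x = -21, y = +97 mm, where the middle of the soap bar's underside belongs; axes as the rack
- soap_bar: wrapped soap bar, 52 (x) x 78 (y) x 26 (z) mm, origin at the centre of its underside, lying flat on the table to the right of the rack; 0.1 kg
- knob_top (a point): centre of the top of the black round knob, on the pin's axis (rack x = +50, y = -70 mm at the start, 89 mm above the table, pin seated). Knob 24 mm across (27 at its top rim), 29 mm tall; below it a 3 mm gap, a collar 18 mm across and 10 high, a 22 mm foot 5 high, then the flat saddle 42 mm above the table, 46 mm wide, from 22 mm to -y to 62 mm to +y of the knob, hiding the holes
- stop_face (a point): middle of the face of the sliding stop's wooden upright that looks to +y, toward the soap. The upright is 6 mm thick, 112 mm wide across the board, its top 56 mm above the table; this face lies 62 mm to +y of the knob's axis
- stop (a joint): sliding of the stop along the rail, m, 0 where it is locked at the start, growing toward +y of the rack (the fixed end); about 1 N of friction, range -0.046 to 0.085. Holes: 44 mm behind the start (the wrong way), at the start, and the next one 40 to 68 mm on (differs each time, has to be felt). The 9 mm pin has 1 mm of play to either side in a hole
- knob (a joint): lift of the plunger knob, m, 0 with the pin fully down in a hole, 0.015 at most. Spring and weight pull it down with 8 N at 0, 14 N at 0.015. The pin clears its hole from 0.010. Let go between holes it rides on the bar at 0.009 to 0.010 (0.008 to 0.009 beyond 0.038 of joint stop: a 1 mm step down that catches it only riding back), with 1.3 N more friction, and drops to 0 in a hole
- pin: the plunger's flat-nosed steel pin, 9 mm across, hidden below the knob and moving with it; origin at its lower tip, 66 mm below the knob's top. Must not be pressed sideways in its hole with more than 20 N
- salt_tin: round candle tin 64 mm across, 45 mm high, loose on the table right of the rack; origin under its centre; stays where it is
- dish: round glass dish 93 mm across, 20 mm high, loose at the left of the table; stays where it is
- mug_cream: cream mug, 84 mm high, loose at the right of the table; stays where it is
- glass_candle: candle in a glass, 66 mm across, 101 mm high, loose at the right back; stays where it is

How it is judged:
By the outcome, as a careful person would: the job done as asked, in the order asked, and still so for the second after the job is handed in, with the robot touching nothing.
It also fails if it takes over 51 s, if anything falls off the work surface, if the arm or the gripper's body presses on something with over 40 N, if the wrist force passes 120 N, or if a joint passes its speed limit or range.

## Working session

There is one attempt and no reset: what is moved stays moved. The work goes in short steps, Python scripts to look and compute and a tool call to move; the robot and the scene stay as the last step left them, time stands still between calls to the robot, and variables do not carry over. Pictures are saved under pics/ and viewed, about 8 in all and at most 12, crops included, and the job is handed in when it is done.

Besides the shell and the picture viewer there is one more tool, called by a JSON object that holds its "name" and its "arguments". carry_out: Moves the arm, as the interface text tells. Its arguments: {"type":"object","properties":{"rows":{"type":"array","items":{"type":"array","items":{"type":"number"}}},"force":{"type":"number"}},"required":["rows"]}

```bash
mkdir -p pics; ls; cat > h.py <<'E'
from bench import *
import numpy as np, cv2
from scipy.spatial.transform import Rotation as R
def ray(cam,px):
    i=camera_info(cam);K=np.array([[i['fx'],0,i['cx']],[0,i['fy'],i['cy']],[0,0,1]])
    u=cv2.undistortPoints(np.array([[px]],float),K,np.array(i['dist_coeffs'],float))[0,0]
    T=np.array(i['extrinsics']);return T[:3,3],T[:3,:3]@np.array([u[0],u[1],1])
def onz(cam,px,z):
    o,d=ray(cam,px);return o+d*(z-o[2])/d[2]
def proj(cam,P):
    i=camera_info(cam);K=np.array([[i['fx'],0,i['cx']],[0,i['fy'],i['cy']],[0,0,1]])
    T=np.linalg.inv(np.array(i['extrinsics']));r,_=cv2.Rodrigues(T[:3,:3])
    return cv2.projectPoints(np.array(P,float).reshape(-1,3),r,T[:3,3],K,np.array(i['dist_coeffs'],float))[0][:,0]
def st():
    s=read_state();e=R.from_quat(s['eef_rot'])
    print('t',round(s['time'],2),'p',np.round(s['ee_pos'],4),'x',np.round(e.as_matrix()[:,0],3),'z',np.round(e.as_matrix()[:,2],3),'F',np.round(s['ft_force'],1),'w',round(s['width'],4));return s
E
python3 - <<'E'
from h import *
st()
a=camera('scene');b=camera('top')
cv2.imwrite('pics/a.png',a);cv2.imwrite('pics/b.png',b)
for c in('scene','top'):
    print(c,np.round(np.array(camera_info(c)['extrinsics'])[:3,3],3))
    for q,z in(('rack',0),('bay',.012),('soap_bar',0),('knob_top',.089),('stop_face',.034),('salt_tin',0),('mug_cream',0),('glass_candle',0)):
        for r in pinpoint(q,c)[:2]: print(q,np.round(r['xy'],1),round(r['conf'],2),np.round(onz(c,r['xy'],z),4))
E
```

```text
pics
t 0.0 p [0.2362 0.5782 0.2358] x [ 0.378  0.926 -0.001] z [-0.    -0.001 -1.   ] F [ 0.6 -0.1 -0. ] w 0.0871
scene [ 0.071 -0.61   0.976]
rack [261.3 202.8] 0.58 [0.5421 0.0637 0.    ]
soap_bar [336.3 301.1] 0.9 [ 0.4916 -0.3026  0.    ]
knob_top [291.4 185.3] 0.59 [ 0.6006 -0.0007  0.089 ]
stop_face [256.9 197.4] 0.56 [0.5282 0.064  0.034 ]
salt_tin [368.3 268.9] 0.92 [ 0.619  -0.2886  0.    ]
mug_cream [391.1 345.1] 0.82 [ 0.5112 -0.464   0.    ]
glass_candle [399.9 284.6] 0.7 [ 0.6469 -0.3714  0.    ]
glass_candle [256.3 195.8] 0.25 [0.5472 0.0944 0.    ]
top [ 0.261 -0.045  1.415]
rack [162.1 183.4] 0.32 [0.6481 0.386  0.    ]
bay [224.4 221.3] 0.77 [0.5305 0.1765 0.012 ]
bay [162.1 183.1] 0.56 [0.6458 0.3825 0.012 ]
soap_bar [377.  239.6] 0.63 [ 0.4933 -0.298   0.    ]
knob_top [279.  195.1] 0.63 [0.6009 0.008  0.089 ]
stop_face [260.3 225.8] 0.62 [0.5165 0.0627 0.034 ]
salt_tin [373.7 197.9] 0.95 [ 0.626  -0.2878  0.    ]
mug_cream [431.4 235.5] 0.91 [ 0.5126 -0.4668  0.    ]
mug_cream [257.5 217. ] 0.33 [0.5505 0.0756 0.    ]
glass_candle [396.4 191.3] 0.91 [ 0.6504 -0.3597  0.    ]
glass_candle [430.  236.7] 0.17 [ 0.5086 -0.4624  0.    ]
```

View pics/a.png

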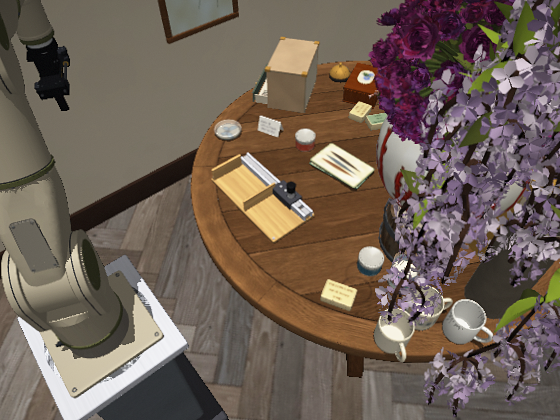

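View pics/b.png

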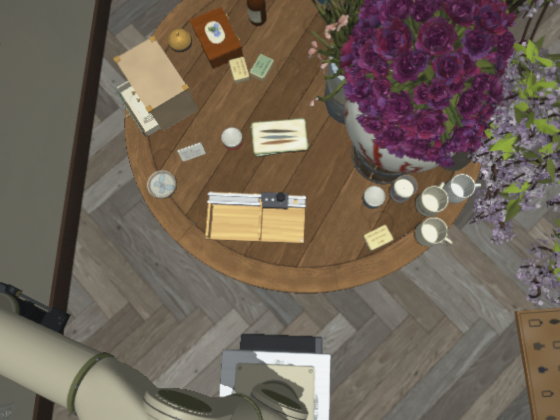

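The scene picture shows the rack at about (260,200), with the knob at (291,185), the fixed end at upper left (228,165) and the soap at (338,292). In the top picture the rack spans columns 206–305 and rows 193–242, the fixed end is on the left, and the soap is at (378,238), slightly turned.

```bash
cat > fit.py <<'E'
from h import *
from scipy.optimize import minimize
def box(x0,x1,y0,y1,z0,z1): return [(x,y,z) for x in(x0,x1) for y in(y0,y1) for z in(z0,z1)]
def place(P,p): c,s=np.cos(p[2]),np.sin(p[2]);P=np.array(P,float);return np.c_[P[:,0]*c-P[:,1]*s+p[0],P[:,0]*s+P[:,1]*c+p[1],P[:,2]]
def fit(parts,masks,p0):
    S=4
    def cost(p):
        t=0
        for c,m in masks.items():
            x,y,w,h=m[1]; im=np.zeros((int(h+40)*S,int(w+40)*S),np.uint8);o=np.array([int(x-w/2-20),int(y-h/2-20)])
            for b in parts:
                q=(proj(c,place(b,p))-o+.5)*S;cv2.fillConvexPoly(im,cv2.convexHull(np.round(q*16).astype(np.int32)),1,shift=4)
            mm=m[0][o[1]:o[1]+im.shape[0]//S,o[0]:o[0]+im.shape[1]//S].astype(np.uint8);mm=np.kron(mm,np.ones((S,S),np.uint8))
            im=im[:mm.shape[0],:mm.shape[1]]
            t+=1-(im&mm).sum()/(im|mm).sum()
        return t
    s=np.array([[0,0,0],[.02,0,0],[0,.02,0],[0,0,.15]])+np.array(p0)
    r=minimize(cost,p0,method='Nelder-Mead',options=dict(initial_simplex=s,xatol=1e-4,fatol=1e-5));return r.x,r.fun
SOAP=[box(-.026,.026,-.039,.039,0,.026)]
def masks(q,cams,show=1):
    d={}
    for c in cams:
        r=silhouettes(q,c)
        for k in r[:2]: print(q,c,round(k['conf'],2),np.round(k['box'],1),k['mask'].sum())
        if r:d[c]=(r[0]['mask'],r[0]['box'])
    return d
E
cat > f1.py <<'E'
from fit import *
RACK=[box(-.075,.075,-.145,.157,0,.012),box(-.075,.034,.142,.157,.012,.056),box(.034,.066,-.145,.157,.012,.034)]
STOP=[box(-.078,.034,-.014,-.008,.014,.056),box(.027,.073,-.092,-.008,.034,.042),box(.038,.062,-.082,-.058,.042,.089)]
ims={c:camera(c) for c in('scene','top')}
ov={c:cv2.resize(i,None,fx=4,fy=4,interpolation=cv2.INTER_CUBIC) for c,i in ims.items()}
for q,parts,p0 in(('soap_bar',SOAP,[.492,-.3,.3]),('rack',RACK+STOP,[.55,.07,0]),):
    m=masks(q,('scene','top'))
    for sub in [m]+[{c:m[c]} for c in m]:
        r,f=fit(parts,sub,p0); print(q,list(sub),np.round(r,4),round(f,3))
        if len(sub)==len(m):
            for c in ov:
                for b in parts:
                    h=cv2.convexHull(((proj(c,place(b,r))+.5)*4).astype(np.int32));cv2.polylines(ov[c],[h],True,(0,0,255),1)
cv2.imwrite('pics/c.png',np.vstack([ov['scene'][590:1000,800:1480],ov['top'][740:1010,800:1480]])[:, :])
E
python3 f1.py
```

```text
soap_bar scene 0.67 [338.9 296.2  35.5  31.1] 777
soap_bar top 0.71 [381.5 237.8  32.   24.8] 446
soap_bar top 0.5 [373.8 195.6  18.3  22.6] 388
soap_bar ['scene', 'top'] [ 0.4994 -0.297   0.4633] 0.216
soap_bar ['scene'] [ 0.5019 -0.2956  0.4922] 0.049
soap_bar ['top'] [ 0.4981 -0.2985  0.4608] 0.086
rack scene 0.78 [260.8 200.9  99.3  85.9] 4339
rack top 0.75 [257.4 216.9 103.9  53.1] 4382
rack ['scene', 'top'] [0.5501 0.0731 0.0035] 0.235
rack ['scene'] [ 0.5535  0.0755 -0.0038] 0.125
rack ['top'] [5.493e-01 7.080e-02 3.000e-04] 0.101
```

View pics/c.png

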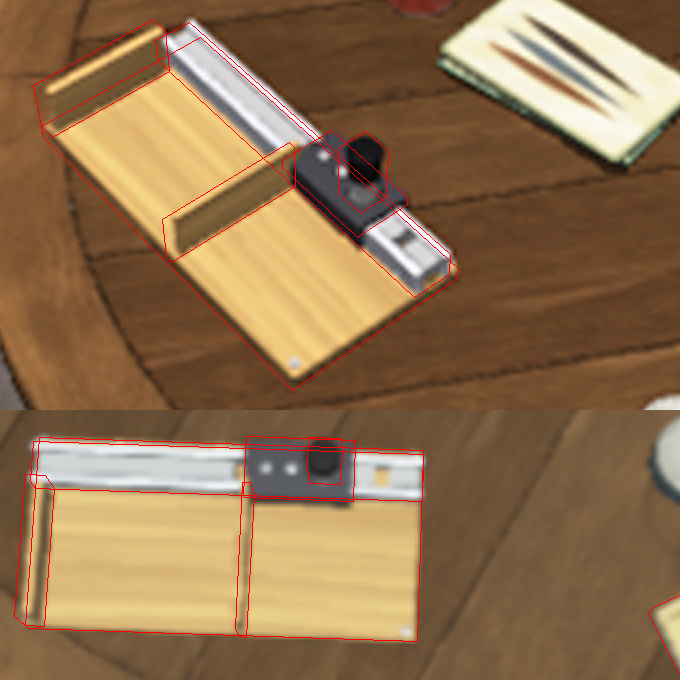

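The overlay fits the rack and the soap well: rack at about (.550,.073) with yaw about 0, knob at (.600,.003), soap at (.500,-.297) with yaw about 27°. I'll plan the approach next.

```bash
cat >> h.py <<'E'
def plan(target,yaw,jaw,n,s=None):
    "rows from present pose straight to target (world), tool down, yaw of tool x in deg"
    s=s or read_state();m=R.from_quat(s['eef_rot']).as_matrix();p=np.array(s['ee_pos']);y0=np.degrees(np.arctan2(m[1,0],m[0,0]))
    d=(np.array(target)-p)/n;dt=-(yaw-y0)/n;out=[]
    for k in range(n):
        a=np.radians(y0-dt*k);x=[np.cos(a),np.sin(a)];y=[np.sin(a),-np.cos(a)]
        out.append([jaw]+[round(float(v),2) for v in (np.dot(d[:2],x)/.03,np.dot(d[:2],y)/.03,-d[2]/.03,dt/5)])
    print('from',np.round(p,4),'yaw',round(y0,2));print(out)
E
python3 -c "
from h import *
plan([.48,.25,.22],27.2,-1,14)"
```

```text
from [0.2363 0.5786 0.2366] yaw 67.78
[[-1, -0.5, 0.83, 0.04, 0.58], [-1, -0.46, 0.86, 0.04, 0.58], [-1, -0.42, 0.88, 0.04, 0.58], [-1, -0.37, 0.9, 0.04, 0.58], [-1, -0.33, 0.92, 0.04, 0.58], [-1, -0.28, 0.93, 0.04, 0.58], [-1, -0.23, 0.95, 0.04, 0.58], [-1, -0.18, 0.96, 0.04, 0.58], [-1, -0.14, 0.96, 0.04, 0.58], [-1, -0.09, 0.97, 0.04, 0.58], [-1, -0.04, 0.97, 0.04, 0.58], [-1, 0.01, 0.97, 0.04, 0.58], [-1, 0.06, 0.97, 0.04, 0.58], [-1, 0.11, 0.97, 0.04, 0.58]]
```

{"name": "carry_out", "arguments": {"rows": [[-1, -0.5, 0.83, 0.04, 0.58], [-1, -0.46, 0.86, 0.04, 0.58], [-1, -0.42, 0.88, 0.04, 0.58], [-1, -0.37, 0.9, 0.04, 0.58], [-1, -0.33, 0.92, 0.04, 0.58], [-1, -0.28, 0.93, 0.04, 0.58], [-1, -0.23, 0.95, 0.04, 0.58], [-1, -0.18, 0.96, 0.04, 0.58], [-1, -0.14, 0.96, 0.04, 0.58], [-1, -0.09, 0.97, 0.04, 0.58], [-1, -0.04, 0.97, 0.04, 0.58], [-1, 0.01, 0.97, 0.04, 0.58], [-1, 0.06, 0.97, 0.04, 0.58], [-1, 0.11, 0.97, 0.04, 0.58]]}}

```text
time: 2.37
ee_pos: [0.4809, 0.2393, 0.2184]
eef_rot: [0.974, 0.226, 0.0, -0.003]
ft_force: [1.3, 0.2, -0.1]
width: 0.0869
```

```bash
python3 -c "
from h import *
plan([.497,-.297,.12],27.2,-1,20)"
```

```text
from [0.4809 0.2393 0.2184] yaw 26.09
[[-1, -0.37, 0.81, 0.16, -0.01], [-1, -0.37, 0.81, 0.16, -0.01], [-1, -0.37, 0.81, 0.16, -0.01], [-1, -0.37, 0.81, 0.16, -0.01], [-1, -0.37, 0.81, 0.16, -0.01], [-1, -0.37, 0.81, 0.16, -0.01], [-1, -0.37, 0.81, 0.16, -0.01], [-1, -0.37, 0.81, 0.16, -0.01], [-1, -0.38, 0.81, 0.16, -0.01], [-1, -0.38, 0.81, 0.16, -0.01], [-1, -0.38, 0.81, 0.16, -0.01], [-1, -0.38, 0.81, 0.16, -0.01], [-1, -0.38, 0.81, 0.16, -0.01], [-1, -0.38, 0.81, 0.16, -0.01], [-1, -0.38, 0.81, 0.16, -0.01], [-1, -0.38, 0.81, 0.16, -0.01], [-1, -0.38, 0.81, 0.16, -0.01], [-1, -0.38, 0.81, 0.16, -0.01], [-1, -0.38, 0.81, 0.16, -0.01], [-1, -0.38, 0.81, 0.16, -0.01]]
```

{"name": "carry_out", "arguments": {"rows": [[-1, -0.37, 0.81, 0.1, 0], [-1, -0.37, 0.81, 0.1, 0], [-1, -0.37, 0.81, 0.1, 0], [-1, -0.37, 0.81, 0.1, 0], [-1, -0.37, 0.81, 0.1, 0], [-1, -0.37, 0.81, 0.1, 0], [-1, -0.37, 0.81, 0.16, 0], [-1, -0.37, 0.81, 0.16, 0], [-1, -0.38, 0.81, 0.16, 0], [-1, -0.38, 0.81, 0.16, 0], [-1, -0.38, 0.81, 0.16, 0], [-1, -0.38, 0.81, 0.16, 0], [-1, -0.38, 0.81, 0.16, 0], [-1, -0.38, 0.81, 0.16, 0], [-1, -0.38, 0.81, 0.16, 0], [-1, -0.38, 0.81, 0.16, 0], [-1, -0.38, 0.81, 0.16, 0], [-1, -0.38, 0.81, 0.16, 0], [-1, -0.38, 0.81, 0.16, -0.1], [-1, -0.38, 0.81, 0.16, -0.1]]}}

```text
time: 4.03
ee_pos: [0.4924, -0.3224, 0.1296]
eef_rot: [0.973, 0.233, 0.007, -0.003]
ft_force: [0.2, 0.7, 0.2]
width: 0.087
```

```bash
python3 - <<'E'
from fit import *
for c in('scene','top'): im=camera(c);cv2.imwrite('pics/d_%s.png'%c,im)
m=masks('soap_bar',('scene','top'))
for c in m: print(c,fit(SOAP,{c:m[c]},[.5,-.297,.47]))
plan([.500,-.297,.021],27.2,-1,5)
E
```

```text
soap_bar scene 0.69 [334.4 302.   32.2  17.8] 202
soap_bar top 0.71 [375.6 236.9  23.8  17.9] 165
scene (array([ 0.49941215, -0.29629704,  0.55581946]), np.float64(0.7481585958313743))
top (array([ 0.51166359, -0.2824858 ,  0.79680344]), np.float64(0.6465390279823269))
from [ 0.492  -0.3217  0.1295] yaw 26.77
[[-1, 0.12, -0.12, 0.72, -0.02], [-1, 0.12, -0.12, 0.72, -0.02], [-1, 0.12, -0.12, 0.72, -0.02], [-1, 0.12, -0.12, 0.72, -0.02], [-1, 0.12, -0.12, 0.72, -0.02]]
```

{"name": "carry_out", "arguments": {"rows": [[-1, 0.3, -0.3, 0, 0], [-1, 0.3, -0.3, 0.5, 0], [-1, 0, 0, 0.7, 0], [-1, 0, 0, 0.7, 0], [-1, 0, 0, 0.6, 0], [-1, 0, 0, 0, 0]]}}

```text
time: 4.73
ee_pos: [0.5063, -0.2872, 0.0552]
eef_rot: [0.972, 0.236, 0.011, -0.004]
ft_force: [-1.1, 0.8, 0.2]
width: 0.0871
```

```bash
python3 - <<'E'
from h import *
st()
im=camera('scene');cv2.imwrite('pics/e.png',np.hstack([cv2.resize(im[250:350,290:390],None,fx=4,fy=4,interpolation=2),cv2.resize(camera('top')[190:290,330:430],None,fx=4,fy=4,interpolation=2)]))
plan([.500,-.297,.021],27.2,-1,3)
E
```

```text
t 4.73 p [ 0.5063 -0.2872  0.0552] x [0.888 0.459 0.023] z [ 0.019  0.013 -1.   ] F [-1.1  0.8  0.2] w 0.0871
from [ 0.5075 -0.2887  0.0582] yaw 27.29
[[-1, -0.12, 0.04, 0.41, 0.01], [-1, -0.12, 0.04, 0.41, 0.01], [-1, -0.12, 0.04, 0.41, 0.01]]
```

View pics/e.png

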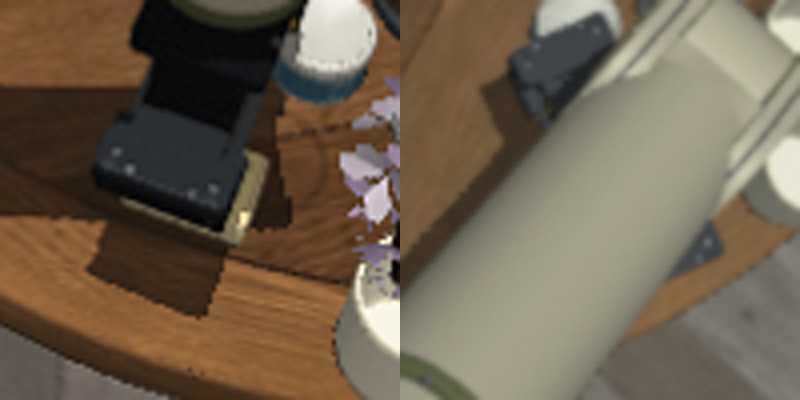

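The gripper stands straddling the soap, at about (190,190) in the left crop, with the tin clear beside it.

{"name": "carry_out", "arguments": {"rows": [[-1, -0.2, 0.05, 0.1, 0], [-1, -0.1, 0.05, 0.5, 0], [-1, 0, 0, 0.3, 0], [-1, 0, 0, 0, 0]]}}

```text
time: 5.17
ee_pos: [0.504, -0.2964, 0.0356]
eef_rot: [0.971, 0.237, 0.016, -0.001]
ft_force: [-0.1, 0.4, 0.7]
width: 0.0868
```

```bash
python3 - <<'E'
from h import *
st()
plan([.500,-.297,.021],27.2,-1,1)
E
```

```text
t 5.17 p [ 0.504  -0.2964  0.0356] x [0.888 0.46  0.031] z [ 0.03   0.009 -1.   ] F [-0.1  0.4  0.7] w 0.0868
from [ 0.504  -0.2964  0.0356] yaw 27.38
[[-1, -0.13, -0.04, 0.49, 0.04]]
```

{"name": "carry_out", "arguments": {"rows": [[-1, -0.1, 0, 0.4, 0], [-1, 0, 0, 0.15, 0], [-1, 0, 0, 0, 0]]}}

```text
time: 5.42
ee_pos: [0.5024, -0.2985, 0.0194]
eef_rot: [0.972, 0.236, 0.017, -0.0]
ft_force: [-0.0, 0.3, 0.7]
width: 0.0873
```

{"name": "carry_out", "arguments": {"rows": [[0, 0, 0, 0, 0], [0.5, 0, 0, 0, 0], [0.7, 0, 0, 0, 0], [0.7, 0, 0, 0, 0], [0.7, 0, 0, 0, 0], [0.7, 0, 0, 0, 0]], "force": 15}}

```text
time: 5.92
ee_pos: [0.5029, -0.2987, 0.0203]
eef_rot: [0.972, 0.236, 0.017, -0.0]
ft_force: [-0.5, -0.1, -0.1]
width: 0.055
```

```bash
python3 - <<'E'
from h import *
st()
E
```

```text
t 5.92 p [ 0.5029 -0.2987  0.0203] x [0.888 0.459 0.033] z [ 0.033  0.008 -0.999] F [-0.5 -0.1 -0.1] w 0.055
```

{"name": "carry_out", "arguments": {"rows": [[1, 0, 0, 0, 0], [1, 0, 0, 0, 0], [1, 0, 0, 0, 0], [1, 0, 0, -0.3, 0], [1, 0, 0, -0.8, 0], [1, 0, 0, -0.8, 0], [1, 0, 0, -0.8, 0], [1, 0, 0, -0.5, 0], [1, 0, 0, 0, 0]], "force": 25}}

```text
time: 6.67
ee_pos: [0.4979, -0.2994, 0.1215]
eef_rot: [0.972, 0.236, 0.015, -0.001]
ft_force: [0.2, -0.8, 0.2]
width: 0.0522
```

```bash
python3 - <<'E'
from h import *
st()
camera('scene')
i=camera('scene');cv2.imwrite('pics/f.png',cv2.resize(i[220:340,270:410],None,fx=4,fy=4))
plan([.525,.165,.135],0,1,18)
E
```

```text
t 6.67 p [ 0.4979 -0.2994  0.1215] x [0.888 0.458 0.03 ] z [ 0.029  0.009 -1.   ] F [ 0.2 -0.8  0.2] w 0.0522
from [ 0.4971 -0.2986  0.1187] yaw 27.31
[[1, 0.44, -0.74, -0.03, 0.3], [1, 0.42, -0.75, -0.03, 0.3], [1, 0.4, -0.76, -0.03, 0.3], [1, 0.38, -0.77, -0.03, 0.3], [1, 0.36, -0.78, -0.03, 0.3], [1, 0.34, -0.79, -0.03, 0.3], [1, 0.32, -0.8, -0.03, 0.3], [1, 0.3, -0.81, -0.03, 0.3], [1, 0.27, -0.81, -0.03, 0.3], [1, 0.25, -0.82, -0.03, 0.3], [1, 0.23, -0.83, -0.03, 0.3], [1, 0.21, -0.83, -0.03, 0.3], [1, 0.19, -0.84, -0.03, 0.3], [1, 0.16, -0.84, -0.03, 0.3], [1, 0.14, -0.85, -0.03, 0.3], [1, 0.12, -0.85, -0.03, 0.3], [1, 0.1, -0.85, -0.03, 0.3], [1, 0.07, -0.86, -0.03, 0.3]]
```

View pics/f.png

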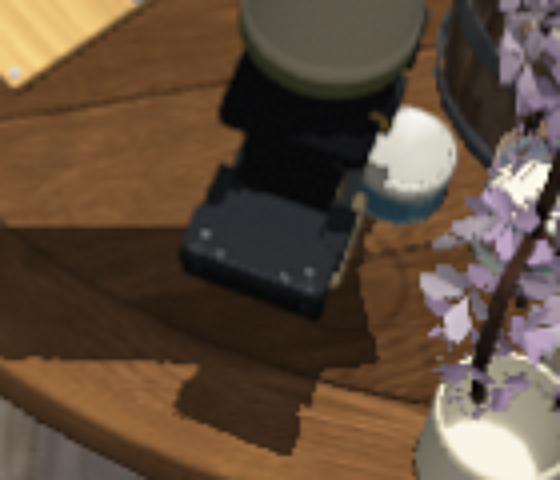

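{"name": "carry_out", "arguments": {"rows": [[1, 0.44, -0.74, -0.05, 0.3], [1, 0.42, -0.75, -0.05, 0.3], [1, 0.4, -0.76, -0.05, 0.3], [1, 0.38, -0.77, -0.05, 0.3], [1, 0.36, -0.78, -0.03, 0.3], [1, 0.34, -0.79, -0.03, 0.3], [1, 0.32, -0.8, -0.03, 0.3], [1, 0.3, -0.8, -0.03, 0.3], [1, 0.27, -0.8, -0.03, 0.3], [1, 0.25, -0.8, -0.03, 0.3], [1, 0.23, -0.8, -0.03, 0.3], [1, 0.21, -0.8, -0.03, 0.3], [1, 0.19, -0.8, -0.03, 0.3], [1, 0.16, -0.8, -0.03, 0.3], [1, 0.14, -0.8, 0, 0.3], [1, 0.12, -0.7, 0, 0.3], [1, 0.1, -0.4, 0, 0.3], [1, 0.07, -0.2, 0, 0.3], [1, 0, 0, 0, 0]]}}

```text
time: 8.35
ee_pos: [0.5151, 0.141, 0.1127]
eef_rot: [1.0, -0.009, -0.005, -0.001]
ft_force: [-0.2, 0.2, -1.5]
width: 0.0523
```

```bash
python3 - <<'E'
from h import *
st()
plan([.528,.160,.08],0,1,3)
E
```

```text
t 8.35 p [0.5151 0.141  0.1127] x [ 1.    -0.018 -0.011] z [-0.011  0.003 -1.   ] F [-0.2  0.2 -1.5] w 0.0523
from [0.5151 0.141  0.1127] yaw -1.02
[[1, 0.14, -0.21, 0.36, -0.07], [1, 0.14, -0.21, 0.36, -0.07], [1, 0.14, -0.21, 0.36, -0.07]]
```

{"name": "carry_out", "arguments": {"rows": [[1, 0.2, -0.25, 0, -0.1], [1, 0.15, -0.25, 0.2, -0.1], [1, 0.08, -0.1, 0.6, 0], [1, 0, 0, 0.6, 0], [1, 0, 0, 0.5, 0], [1, 0, 0, 0.2, 0], [1, 0, 0, 0, 0]]}}

```text
time: 8.93
ee_pos: [0.5283, 0.159, 0.0421]
eef_rot: [1.0, 0.003, -0.007, -0.0]
ft_force: [-0.5, -0.2, -0.6]
width: 0.0522
```

```bash
python3 - <<'E'
from h import *
st()
a=camera('scene');b=camera('top')
cv2.imwrite('pics/g.png',np.hstack([cv2.resize(a[140:250,200:320],None,fx=3.3,fy=3.3,interpolation=2),cv2.resize(b[170:280,190:310],None,fx=3.3,fy=3.3,interpolation=2)]))
plan([.529,.160,.034],0,1,3)
E
```

```text
t 8.93 p [0.5283 0.159  0.0421] x [ 1.     0.006 -0.014] z [-0.014  0.001 -1.   ] F [-0.5 -0.2 -0.6] w 0.0522
from [0.529  0.1592 0.0436] yaw 0.35
[[1, 0.0, -0.01, 0.11, 0.02], [1, 0.0, -0.01, 0.11, 0.02], [1, 0.0, -0.01, 0.11, 0.02]]
```

View pics/g.png

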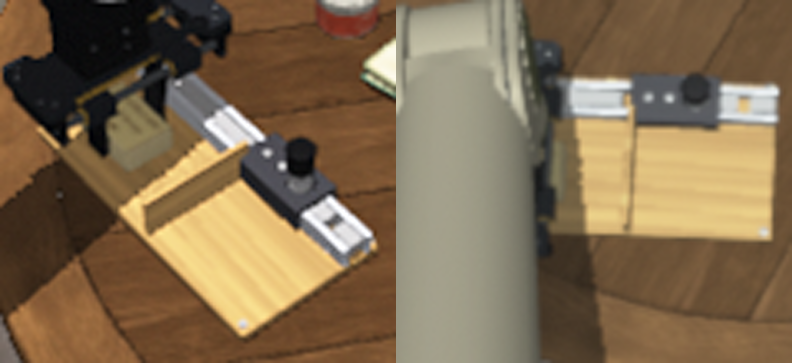

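The soap hangs in the bay between the stop's upright and the fixed end, clear of the rail.

{"name": "carry_out", "arguments": {"rows": [[1, 0, 0, 0.2, 0], [1, 0, -0.1, 0.1, 0], [1, 0, -0.1, 0.03, 0], [1, 0, -0.05, 0, 0], [1, 0, 0, 0, 0]]}}

```text
time: 9.45
ee_pos: [0.5308, 0.168, 0.0357]
eef_rot: [1.0, 0.003, -0.004, -0.002]
ft_force: [0.1, -1.5, -0.7]
width: 0.0521
```

```bash
python3 - <<'E'
from h import *
st()
E
```

```text
t 9.45 p [0.5308 0.168  0.0357] x [ 1.     0.006 -0.009] z [-0.009  0.004 -1.   ] F [ 0.1 -1.5 -0.7] w 0.0521
```

{"name": "carry_out", "arguments": {"rows": [[1, 0, -0.06, 0.02, 0], [1, 0, -0.06, 0.02, 0], [1, 0, 0, 0, 0]]}}

```text
time: 9.7
ee_pos: [0.5312, 0.1725, 0.0351]
eef_rot: [1.0, 0.003, -0.004, -0.002]
ft_force: [0.1, -0.3, -0.6]
width: 0.0514
```

{"name": "carry_out", "arguments": {"rows": [[1, 0, -0.06, 0.02, 0], [1, 0, 0, 0, 0]]}}

```text
time: 9.87
ee_pos: [0.5313, 0.1741, 0.0347]
eef_rot: [1.0, 0.003, -0.004, -0.002]
ft_force: [0.4, 0.1, -1.5]
width: 0.0522
```

{"name": "carry_out", "arguments": {"rows": [[1, 0, -0.06, 0.02, 0], [1, 0, 0, 0, 0]]}}

```text
time: 10.03
ee_pos: [0.5314, 0.174, 0.0341]
eef_rot: [1.0, 0.002, -0.004, -0.001]
ft_force: [0.3, -0.5, -0.1]
width: 0.0521
```

{"name": "carry_out", "arguments": {"rows": [[1, 0, -0.06, 0.02, 0], [1, 0, 0, 0, 0]]}}

```text
time: 10.2
ee_pos: [0.5315, 0.1743, 0.0335]
eef_rot: [1.0, 0.001, -0.004, -0.0]
ft_force: [-0.6, 0.2, -0.3]
width: 0.0519
```

```bash
python3 - <<'E'
from h import *
st()
a=camera('scene');a=cv2.resize(a[145:215,200:300],None,fx=7,fy=7,interpolation=2);cv2.imwrite('pics/h.png',a)
E
```

```text
t 10.2 p [0.5315 0.1743 0.0335] x [ 1.     0.003 -0.008] z [-0.008  0.001 -1.   ] F [-0.6  0.2 -0.3] w 0.0519
```

View pics/h.png

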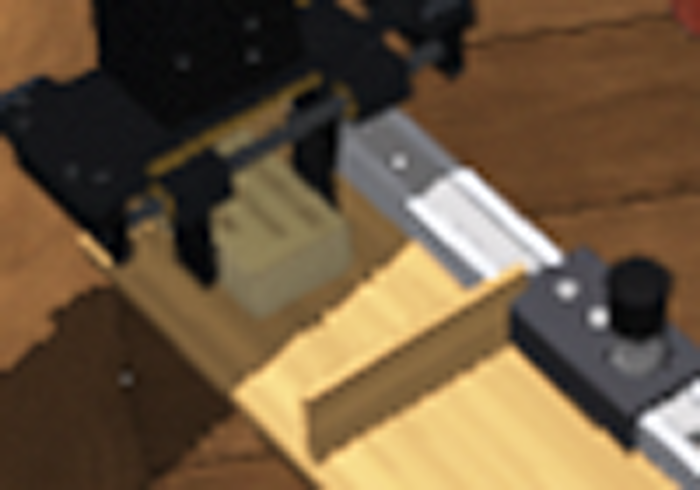

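{"name": "carry_out", "arguments": {"rows": [[1, 0, 0.05, 0.05, 0], [1, 0, 0, 0.05, 0], [1, 0, 0, 0.03, 0], [1, 0, 0, 0, 0]]}}

```text
time: 10.58
ee_pos: [0.5314, 0.1747, 0.032]
eef_rot: [1.0, 0.002, -0.004, -0.002]
ft_force: [-0.0, -1.5, -1.8]
width: 0.0519
```

{"name": "carry_out", "arguments": {"rows": [[-0.3, 0, 0, 0, 0], [-0.4, 0, 0, 0, 0], [-0.4, 0, 0, 0, 0], [-0.4, 0, 0, 0, 0]]}}

```text
time: 10.92
ee_pos: [0.5315, 0.1763, 0.0321]
eef_rot: [1.0, 0.003, -0.004, -0.003]
ft_force: [0.5, -0.7, -0.1]
width: 0.0601
```

```bash
python3 - <<'E'
from h import *
st()
E
```

```text
t 10.92 p [0.5315 0.1763 0.0321] x [ 1.     0.006 -0.008] z [-0.008  0.006 -1.   ] F [ 0.5 -0.7 -0.1] w 0.0601
```

{"name": "carry_out", "arguments": {"rows": [[-0.4, 0, 0, -0.3, 0], [-0.4, 0, 0, -0.8, 0], [-0.4, 0, 0, -0.9, 0], [-0.4, 0, 0, -0.9, 0], [-0.4, 0, 0, -0.3, 0], [-0.4, 0, 0, 0, 0]]}}

```text
time: 11.42
ee_pos: [0.5312, 0.1759, 0.1331]
eef_rot: [1.0, 0.003, -0.005, -0.002]
ft_force: [-0.4, -0.7, -0.9]
width: 0.0608
```

```bash
python3 - <<'E'
from h import *
st()
plan([.600,.003,.125],0,0,8)
E
```

```text
t 11.42 p [0.5312 0.1759 0.1331] x [ 1.     0.007 -0.01 ] z [-0.01   0.005 -1.   ] F [-0.4 -0.7 -0.9] w 0.0608
from [0.5312 0.1759 0.1331] yaw 0.38
[[0, 0.28, 0.72, 0.03, 0.01], [0, 0.28, 0.72, 0.03, 0.01], [0, 0.28, 0.72, 0.03, 0.01], [0, 0.28, 0.72, 0.03, 0.01], [0, 0.28, 0.72, 0.03, 0.01], [0, 0.28, 0.72, 0.03, 0.01], [0, 0.29, 0.72, 0.03, 0.01], [0, 0.29, 0.72, 0.03, 0.01]]
```

{"name": "carry_out", "arguments": {"rows": [[-0.4, 0.3, 0.7, 0, 0], [-0.4, 0.3, 0.7, 0, 0], [-0.4, 0.3, 0.7, 0, 0], [-0.4, 0.3, 0.7, 0, 0], [-0.4, 0.3, 0.7, 0, 0], [-0.4, 0.28, 0.7, 0, 0], [-0.4, 0.25, 0.5, 0, 0], [-0.4, 0.1, 0.3, 0, 0], [-0.4, 0, 0, 0, 0]]}}

```text
time: 12.17
ee_pos: [0.5961, 0.0228, 0.1254]
eef_rot: [1.0, 0.006, -0.008, -0.003]
ft_force: [0.2, -0.1, -0.2]
width: 0.061
```

```bash
python3 - <<'E'
from fit import *
st()
a=camera('scene');b=camera('top')
m=masks('soap_bar',('scene','top'))
for c in m: print(c,fit([[(x,y,z+.012) for x,y,z in SOAP[0]]],{c:m[c]},[.53,.175,0]))
for c in('scene','top'):
  for r in pinpoint('knob_top',c)[:1]: print(r['conf'],onz(c,r['xy'],.089))
cv2.imwrite('pics/i.png',np.hstack([cv2.resize(a[140:240,200:320],None,fx=3.3,fy=3.3,interpolation=2),cv2.resize(b[160:260,195:315],None,fx=3.3,fy=3.3,interpolation=2)]))
plan([.600,.003,.125],0,0,1)
E
```

```text
t 12.17 p [0.5961 0.0228 0.1254] x [ 1.     0.013 -0.015] z [-0.015  0.005 -1.   ] F [ 0.2 -0.1 -0.2] w 0.061
soap_bar scene 0.97 [235.4 178.4  24.7  25.7] 469
soap_bar top 0.65 [223.6 221.6  25.1  14.1] 357
scene (array([0.5330245 , 0.17527223, 0.00396253]), np.float64(0.07995095033721644))
top (array([ 0.52878926,  0.17980403, -0.05795411]), np.float64(0.2776723592662872))
0.41 [0.60343045 0.00226909 0.089     ]
from [0.5959 0.0269 0.1262] yaw 1.02
[[0, 0.12, 0.8, 0.04, 0.2]]
```

View pics/i.png

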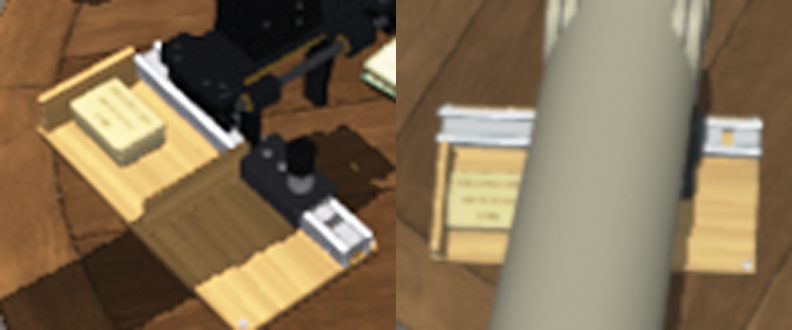

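The soap lies flat and square, up against the fixed end. Next I'll align over the knob.

{"name": "carry_out", "arguments": {"rows": [[-0.4, 0.1, 0.5, 0, 0.2], [-0.4, 0.1, 0.2, 0, 0], [-0.4, 0, 0, 0, 0]]}}

```text
time: 12.72
ee_pos: [0.6025, 0.0066, 0.1264]
eef_rot: [1.0, 0.001, -0.007, -0.004]
ft_force: [0.6, -1.2, 0.4]
width: 0.0608
```

```bash
python3 - <<'E'
from h import *
st();camera('scene');st()
plan([.601,.003,.0695],0,0,3)
E
```

```text
t 12.72 p [0.6025 0.0066 0.1264] x [ 1.     0.003 -0.014] z [-0.014  0.008 -1.   ] F [ 0.6 -1.2  0.4] w 0.0608
t 12.77 p [0.6024 0.0066 0.1264] x [ 1.     0.002 -0.014] z [-0.014  0.008 -1.   ] F [ 0.3  0.5 -0.4] w 0.0608
from [0.6024 0.0066 0.1264] yaw 0.12
[[0, -0.02, 0.04, 0.63, 0.01], [0, -0.02, 0.04, 0.63, 0.01], [0, -0.02, 0.04, 0.63, 0.01]]
```

{"name": "carry_out", "arguments": {"rows": [[-0.4, 0, 0.1, 0.3, 0], [-0.4, 0, 0.05, 0.6, 0], [-0.4, 0, 0, 0.6, 0], [-0.4, 0, 0, 0.2, 0], [-0.4, 0, 0, 0, 0]]}}

```text
time: 13.18
ee_pos: [0.602, 0.0017, 0.0724]
eef_rot: [1.0, 0.001, -0.006, -0.004]
ft_force: [0.3, -0.6, 0.1]
width: 0.0611
```

```bash
python3 - <<'E'
from h import *
st()
plan([.601,.003,.0695],0,0,1)
E
```

```text
t 13.18 p [0.602  0.0017 0.0724] x [ 1.     0.002 -0.012] z [-0.012  0.009 -1.   ] F [ 0.3 -0.6  0.1] w 0.0611
from [0.602  0.0017 0.0724] yaw 0.09
[[0, -0.03, -0.04, 0.1, 0.02]]
```

Close gently.

{"name": "carry_out", "arguments": {"rows": [[0, 0, 0, 0.06, 0], [0.2, 0, 0, 0, 0], [0.35, 0, 0, 0, 0], [0.5, 0, 0, 0, 0], [0.5, 0, 0, 0, 0], [0.5, 0, 0, 0, 0]], "force": 4}}

```text
time: 13.68
ee_pos: [0.603, 0.002, 0.0727]
eef_rot: [1.0, 0.001, -0.005, -0.004]
ft_force: [-4.5, 0.3, 0.3]
width: 0.0288
```

```bash
python3 - <<'E'
from h import *
st()
E
```

```text
t 13.68 p [0.603  0.002  0.0727] x [ 1.     0.002 -0.01 ] z [-0.01   0.009 -1.   ] F [-4.5  0.3  0.3] w 0.0288
```

{"name": "carry_out", "arguments": {"rows": [[0.5, -0.06, 0, 0.06, 0], [0.6, 0, 0, 0.03, 0], [0.6, 0, 0, 0, 0]]}}

```text
time: 13.93
ee_pos: [0.601, 0.002, 0.0708]
eef_rot: [1.0, 0.001, -0.005, -0.005]
ft_force: [-1.5, -0.2, -0.4]
width: 0.0245
```

{"name": "carry_out", "arguments": {"rows": [[1, 0, 0, 0, 0], [1, 0, 0, 0, 0], [1, 0, 0, 0, 0]]}}

```text
time: 14.18
ee_pos: [0.601, 0.002, 0.0707]
eef_rot: [1.0, 0.001, -0.005, -0.005]
ft_force: [-1.5, -0.3, 2.2]
width: 0.0247
```

```bash
python3 - <<'E'
from h import *
st()
E
```

```text
t 14.18 p [0.601  0.002  0.0707] x [ 1.     0.002 -0.01 ] z [-0.01  0.01 -1.  ] F [-1.5 -0.3  2.2] w 0.0247
```

{"name": "carry_out", "arguments": {"rows": [[1, 0, 0, 0, 0], [1, 0, 0, 0, 0], [1, 0, 0, -0.1, 0], [1, 0, 0, -0.1, 0], [1, 0, 0, -0.1, 0]], "force": 45}}

```text
time: 14.6
ee_pos: [0.601, 0.002, 0.078]
eef_rot: [1.0, 0.001, -0.005, -0.004]
ft_force: [4.3, -0.1, -11.7]
width: 0.0233
```

```bash
python3 - <<'E'
from h import *
st()
E
```

```text
t 14.6 p [0.601 0.002 0.078] x [ 1.     0.002 -0.01 ] z [-0.01   0.008 -1.   ] F [  4.3  -0.1 -11.7] w 0.0233
```

{"name": "carry_out", "arguments": {"rows": [[1, 0, 0, -0.1, 0], [1, 0, 0, -0.1, 0], [1, 0, 0, 0, 0]]}}

```text
time: 14.85
ee_pos: [0.601, 0.002, 0.0835]
eef_rot: [1.0, 0.001, -0.005, -0.004]
ft_force: [4.2, -0.1, -13.2]
width: 0.0232
```

```bash
python3 - <<'E'
from h import *
st()
E
```

```text
t 14.85 p [0.601  0.002  0.0835] x [ 1.     0.002 -0.011] z [-0.011  0.007 -1.   ] F [  4.2  -0.1 -13.2] w 0.0232
```

{"name": "carry_out", "arguments": {"rows": [[1, 0, -0.05, 0, 0], [1, 0, -0.1, 0, 0], [1, 0, -0.1, 0, 0], [1, 0, -0.1, 0, 0]]}}

```text
time: 15.18
ee_pos: [0.601, 0.0107, 0.0823]
eef_rot: [1.0, 0.0, -0.005, -0.002]
ft_force: [5.4, -1.3, -12.5]
width: 0.0233
```

```bash
python3 - <<'E'
from h import *
st()
E
```

```text
t 15.18 p [0.601  0.0107 0.0823] x [ 1.     0.001 -0.01 ] z [-0.01   0.005 -1.   ] F [  5.4  -1.3 -12.5] w 0.0233
```

{"name": "carry_out", "arguments": {"rows": [[1, 0, -0.1, -0.02, 0], [1, 0, -0.1, -0.01, 0], [1, 0, -0.1, -0.01, 0], [1, 0, -0.1, -0.01, 0], [1, 0, -0.1, -0.01, 0], [1, 0, -0.1, -0.01, 0], [1, 0, -0.1, -0.01, 0]]}}

```text
time: 15.77
ee_pos: [0.601, 0.0299, 0.0822]
eef_rot: [1.0, -0.001, -0.005, 0.0]
ft_force: [5.4, -1.3, -12.4]
width: 0.023
```

```bash
python3 - <<'E'
from h import *
st()
E
```

```text
t 15.77 p [0.601  0.0299 0.0822] x [ 1.    -0.001 -0.01 ] z [-0.01 -0.   -1.  ] F [  5.4  -1.3 -12.4] w 0.023
```

{"name": "carry_out", "arguments": {"rows": [[1, 0, -0.05, 0.05, 0], [1, 0, -0.05, 0.04, 0], [1, 0, -0.05, 0.04, 0]]}}

```text
time: 16.02
ee_pos: [0.6011, 0.0317, 0.0806]
eef_rot: [1.0, -0.001, -0.005, 0.001]
ft_force: [-4.5, -4.0, 8.0]
width: 0.023
```

```bash
python3 - <<'E'
from h import *
st()
E
```

```text
t 16.02 p [0.6011 0.0317 0.0806] x [ 1.    -0.003 -0.01 ] z [-0.01  -0.002 -1.   ] F [-4.5 -4.   8. ] w 0.023
```

{"name": "carry_out", "arguments": {"rows": [[1, 0, -0.06, 0.0, 0], [1, 0, -0.06, 0.01, 0], [1, 0, -0.06, 0.01, 0], [1, 0, -0.06, 0.01, 0]]}}

```text
time: 16.35
ee_pos: [0.6011, 0.0364, 0.0807]
eef_rot: [1.0, -0.003, -0.005, 0.002]
ft_force: [-0.2, -3.6, -2.1]
width: 0.0234
```

```bash
python3 - <<'E'
from h import *
st()
E
```

```text
t 16.35 p [0.6011 0.0364 0.0807] x [ 1.    -0.006 -0.01 ] z [-0.01  -0.005 -1.   ] F [-0.2 -3.6 -2.1] w 0.0234
```

{"name": "carry_out", "arguments": {"rows": [[1, 0, -0.05, 0.02, 0], [1, 0, -0.05, 0.02, 0], [1, 0, -0.05, 0.02, 0], [1, 0, -0.05, 0.02, 0], [1, 0, -0.05, 0.02, 0]]}}

```text
time: 16.77
ee_pos: [0.6012, 0.0419, 0.0797]
eef_rot: [1.0, -0.004, -0.005, 0.003]
ft_force: [-3.4, -5.5, 7.6]
width: 0.0229
```

```bash
python3 - <<'E'
from h import *
st()
E
```

```text
t 16.77 p [0.6012 0.0419 0.0797] x [ 1.    -0.007 -0.01 ] z [-0.01  -0.006 -1.   ] F [-3.4 -5.5  7.6] w 0.0229
```

{"name": "carry_out", "arguments": {"rows": [[1, 0, -0.05, 0.02, 0], [1, 0, -0.05, 0.02, 0], [1, 0, -0.05, 0.02, 0], [1, 0, -0.05, 0.02, 0]]}}

```text
time: 17.1
ee_pos: [0.6011, 0.0455, 0.0797]
eef_rot: [1.0, -0.005, -0.005, 0.004]
ft_force: [-3.9, -6.2, 5.3]
width: 0.0232
```

{"name": "carry_out", "arguments": {"rows": [[1, 0, -0.05, 0.02, 0], [1, 0, -0.05, 0.02, 0], [1, 0, -0.05, 0.02, 0]]}}

```text
time: 17.35
ee_pos: [0.6012, 0.0483, 0.0797]
eef_rot: [1.0, -0.005, -0.005, 0.005]
ft_force: [-3.4, -5.6, 6.2]
width: 0.0233
```

{"name": "carry_out", "arguments": {"rows": [[1, 0, -0.05, 0.02, 0], [1, 0, -0.05, 0.02, 0], [1, 0, -0.05, 0.02, 0], [1, 0, -0.05, 0.02, 0]]}}

```text
time: 17.68
ee_pos: [0.6012, 0.0521, 0.0797]
eef_rot: [1.0, -0.006, -0.005, 0.006]
ft_force: [-2.9, -5.7, 5.5]
width: 0.0232
```

{"name": "carry_out", "arguments": {"rows": [[1, 0, -0.05, 0.02, 0], [1, 0, -0.05, 0.02, 0], [1, 0, -0.05, 0.02, 0], [1, 0, -0.05, 0.02, 0]]}}

```text
time: 18.02
ee_pos: [0.6012, 0.056, 0.0797]
eef_rot: [1.0, -0.007, -0.005, 0.007]
ft_force: [-3.2, -5.6, 4.9]
width: 0.0231
```

{"name": "carry_out", "arguments": {"rows": [[1, 0, -0.05, 0.02, 0], [1, 0, -0.05, 0.02, 0], [1, 0, -0.05, 0.02, 0], [1, 0, -0.05, 0.02, 0]]}}

```text
time: 18.35
ee_pos: [0.6012, 0.06, 0.0796]
eef_rot: [1.0, -0.008, -0.006, 0.007]
ft_force: [-3.2, -5.0, 5.1]
width: 0.0227
```

{"name": "carry_out", "arguments": {"rows": [[1, 0, -0.05, 0.02, 0], [1, 0, -0.05, 0.02, 0], [1, 0, -0.05, 0.02, 0]]}}

```text
time: 18.6
ee_pos: [0.6012, 0.0634, 0.0795]
eef_rot: [1.0, -0.008, -0.006, 0.008]
ft_force: [-3.4, -6.0, 3.8]
width: 0.0231
```

{"name": "carry_out", "arguments": {"rows": [[1, 0, -0.05, 0.02, 0], [1, 0, -0.05, 0.02, 0], [1, 0, -0.04, 0.02, 0]]}}

```text
time: 18.85
ee_pos: [0.6011, 0.068, 0.0773]
eef_rot: [1.0, -0.007, -0.006, 0.008]
ft_force: [4.2, -7.6, -8.7]
width: 0.0232
```

{"name": "carry_out", "arguments": {"rows": [[1, 0, -0.04, 0.02, 0], [1, 0, -0.04, 0.02, 0]]}}

```text
time: 19.02
ee_pos: [0.6011, 0.068, 0.0748]
eef_rot: [1.0, -0.008, -0.006, 0.01]
ft_force: [3.1, -7.8, -7.8]
width: 0.023
```

{"name": "carry_out", "arguments": {"rows": [[1, 0, 0.01, 0.04, 0], [1, 0, 0, 0.04, 0], [1, 0, 0, 0.04, 0]]}}

```text
time: 19.27
ee_pos: [0.6013, 0.0676, 0.0707]
eef_rot: [1.0, -0.008, -0.006, 0.01]
ft_force: [-7.5, -4.0, 19.6]
width: 0.0231
```

```bash
python3 - <<'E'
from h import *
st()
E
```

```text
t 19.27 p [0.6013 0.0676 0.0707] x [ 1.    -0.016 -0.011] z [-0.011 -0.02  -1.   ] F [-7.5 -4.  19.6] w 0.0231
```

{"name": "carry_out", "arguments": {"rows": [[1, 0, 0, -0.01, 0], [0.3, 0, 0, 0, 0], [0, 0, 0, 0, 0], [-0.4, 0, 0, 0, 0], [-0.6, 0, 0, 0, 0], [-0.6, 0, 0, 0, 0]], "force": 5}}

```text
time: 19.77
ee_pos: [0.6015, 0.0716, 0.0722]
eef_rot: [1.0, -0.007, -0.005, 0.008]
ft_force: [0.5, -0.2, 0.1]
width: 0.0494
```

{"name": "carry_out", "arguments": {"rows": [[-0.6, 0, 0, -0.2, 0], [-0.6, 0, 0, -0.6, 0], [-0.6, 0, 0, -0.8, 0], [-0.6, 0, 0, -0.8, 0], [-0.6, 0, 0, -0.8, 0], [-0.6, 0, 0, -0.8, 0], [-0.6, 0, 0, 0, 0]]}}

```text
time: 20.35
ee_pos: [0.6019, 0.0739, 0.1991]
eef_rot: [1.0, -0.007, -0.006, 0.008]
ft_force: [1.3, -0.4, 0.5]
width: 0.0694
```

```bash
python3 - <<'E'
from h import *
st()
plan([.40,.45,.25],0,-.6,12)
E
```

```text
t 20.35 p [0.6019 0.0739 0.1991] x [ 1.    -0.014 -0.013] z [-0.013 -0.016 -1.   ] F [ 1.3 -0.4  0.5] w 0.0694
from [0.6019 0.0739 0.1991] yaw -0.78
[[-0.6, -0.58, -1.04, -0.14, -0.01], [-0.6, -0.57, -1.04, -0.14, -0.01], [-0.6, -0.57, -1.04, -0.14, -0.01], [-0.6, -0.57, -1.04, -0.14, -0.01], [-0.6, -0.57, -1.04, -0.14, -0.01], [-0.6, -0.57, -1.04, -0.14, -0.01], [-0.6, -0.57, -1.04, -0.14, -0.01], [-0.6, -0.57, -1.04, -0.14, -0.01], [-0.6, -0.57, -1.04, -0.14, -0.01], [-0.6, -0.56, -1.04, -0.14, -0.01], [-0.6, -0.56, -1.04, -0.14, -0.01], [-0.6, -0.56, -1.04, -0.14, -0.01]]
```

Back away to get a clear view.

{"name": "carry_out", "arguments": {"rows": [[-0.6, -0.4, -0.7, -0.2, 0], [-0.6, -0.4, -0.8, -0.2, 0], [-0.6, -0.4, -0.8, -0.2, 0], [-0.6, -0.4, -0.8, -0.1, 0], [-0.6, -0.4, -0.8, -0.1, 0], [-0.6, -0.4, -0.8, -0.1, 0], [-0.6, -0.4, -0.8, 0, 0], [-0.6, -0.4, -0.8, 0, 0], [-0.6, -0.4, -0.8, 0, 0], [-0.6, -0.4, -0.8, 0, 0], [-0.6, -0.4, -0.8, 0, 0], [-0.6, -0.3, -0.8, 0, 0], [-0.6, 0, 0, 0, 0]]}}

```text
time: 21.43
ee_pos: [0.4605, 0.3723, 0.2313]
eef_rot: [1.0, -0.01, -0.003, 0.005]
ft_force: [-0.4, 0.2, -1.1]
width: 0.0696
```

```bash
python3 - <<'E'
from fit import *
st()
a=camera('scene');b=camera('top')
for c in('scene','top'):
  for q,z in(('knob_top',.089),('soap_bar',.012),('salt_tin',0),('mug_cream',0),('glass_candle',0),('stop_face',.034)):
    for r in pinpoint(q,c)[:1]: print(c,q,round(r['conf'],2),np.round(onz(c,r['xy'],z),4))
cv2.imwrite('pics/j.png',np.hstack([cv2.resize(a[140:250,200:320],None,fx=3.3,fy=3.3,interpolation=2),cv2.resize(b[160:270,195:315],None,fx=3.3,fy=3.3,interpolation=2)]))
E
```

```text
t 21.43 p [0.4605 0.3723 0.2313] x [ 1.    -0.021 -0.005] z [-0.005 -0.01  -1.   ] F [-0.4  0.2 -1.1] w 0.0696
scene knob_top 0.44 [0.5979 0.0832 0.089 ]
scene soap_bar 0.72 [ 0.6085 -0.286   0.012 ]
scene salt_tin 0.86 [ 0.6303 -0.2842  0.    ]
scene mug_cream 0.66 [ 0.5039 -0.4644  0.    ]
scene glass_candle 0.51 [ 0.6514 -0.3751  0.    ]
scene stop_face 0.75 [0.5427 0.1353 0.034 ]
top knob_top 0.65 [0.6103 0.0685 0.089 ]
top salt_tin 0.89 [ 0.6211 -0.2868  0.    ]
top mug_cream 0.84 [ 0.5039 -0.4709  0.    ]
top glass_candle 0.79 [ 0.65   -0.3682  0.    ]
top stop_face 0.86 [0.5115 0.1369 0.034 ]
```

View pics/j.png

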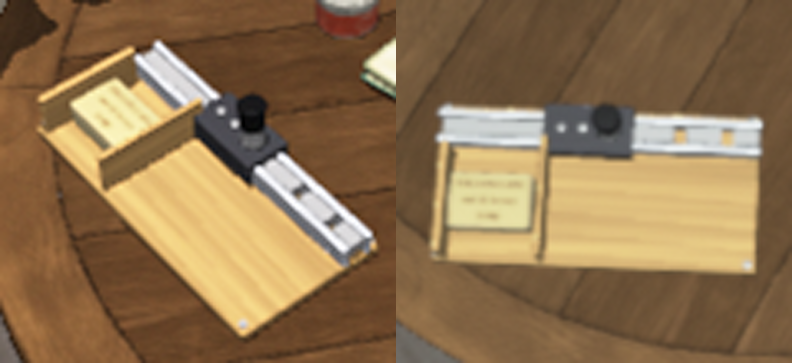

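```bash
python3 -c "
from bench import *
print(close_job())"
```

```text
the job is handed in; nothing more can be done
None
```

The soap bar now lies flat on the rack's board, long side along the rail and up against the fixed end. The stop is locked in the next hole along, and I handed the job in at about 21.5 s of the 51 s allowed.

- **Stop:** I lifted the knob about 12.8 mm and slid the stop clear of its hole. Then I let the pin ride on the bar until it dropped in at about +66 mm.
- **Pin seated:** After the drop, the gripper bottomed at 0.0707 m, the same height as when it first gripped the seated knob, so the pin is fully down. The highest side load I read on the pin was about 8 N, against the 20 N limit. I read it after each group of moves, not continuously.
- **Final pictures:** Both cameras show the soap between the fixed end and the stop's upright, with the gripper clear of everything. The tin, mug and candle are within about 1 cm of where they were first measured, which is the networks' own scatter. I did not measure the dish, but the arm never worked near it.

**Checks that disagreed:**
- The two cameras differed by 5–15 mm on the knob and by more on the stop face, so I relied on touch and force there.
- In the last look, the scene camera's network placed the soap where the tin stands, and the top camera's network did not find it. The pictures plainly show the soap on the rack.

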